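# Grade the squat persimmons onto their dishes

## Robot

A 6-joint arm with a two-finger parallel gripper is mounted at the origin on the work surface. World frame = base frame: x ahead of the robot, y to its left, z up, the work surface at z = 0. Lengths are in m, angles in rad, forces in N, time in s.
With the tool pointing down it reaches from about 0.25 to 0.725 m from the base axis. Payload 4 kg.
Tool frame: the origin (TCP) lies at the very end of the fingers, on their centre line; the grasp point (between the pads) lies 19 mm behind it; y points along the fingers, x is the direction in which the jaws open and shut, and the axes are right-handed (so a half turn about y gives the same grasp; the last joint's range is limited). The gripper opens to 85 mm and grips with 20 to 120 N. Pads are 22 mm wide; open, the fingers measure 114 mm over their backs; the gripper's body (76 mm by 85 mm) begins 54 mm behind the grasp point. The pads swing forward as they close: fully open they stand 13 mm farther back than shut.
Start: joints at [-1.155, 0.241, 0.005, 1.335, 0, 1.571], TCP at [0.202, -0.457, 0.231] pointing down, gripper open.
Joint ranges: [-2.72, 2.72], [-1.05, 1.87], [-1.09, 1.28], [-1.99, 2.15], [-1.42, 1.44], [-3.14, 3.14]. Speed limits (rad/s): [2.79, 2.79, 3.14, 3.14, 3.14, 3.14].

## Interface

Orientations are given as [roll, pitch, yaw] about the fixed x, y, z axes, in that order (R = Rz(yaw) Ry(pitch) Rx(roll)).
In Python, from bench import status, cams, workorder gives the robot as it stands.
- The arm moves only by the shell command python3 -m crank 'ROWS' [FORCE]. ROWS is JSON, a list that holds one entry, the list of rows, each a list of 7 numbers: the shift along the tool's x, y, z in units of 0.04 m (1.0 is 0.04 m), then the turn, a rotation vector about the tool's x, y, z in units of pi rad (1.0 is pi rad), then the finger opening in mm, from 0 to 85.4. In form: [[[dx, dy, dz, ax, ay, az, fingers], ...]]. A call has exactly 10 rows; each row shifts and turns the commanded pose from where the row before left it, along the tool's axes as they then stand; what a row does not reach is not made up. A row lasts 1/12 s, in which the tool goes at most 41.7 mm and 7.16 degrees, less where a joint would pass 70% of its speed; a pose out of reach is approached as far as the arm can. A call with a number of a shift or a turn outside -1 to 1 is refused whole. A call with a gripper value outside its range is refused whole. The fingers move at their own pace and stop on an object; FORCE is the grip in N (left out, the last holds). Time passes only in rows, so rows that do not move let the fingers close, or fill a call up. It gives the time, the measured TCP pose, the force and the opening at its end, in the units of the state.
- status.get_obs(): the state, without advancing time (a new reading comes with each control period).
- cams.snapshot(name): name is "scene" or "top" or "wrist"; returns the picture (384x512x3 uint8, red, green, blue); there is no depth.
- cams.calibration(name): a dict with "fx", "fy", "cx", "cy" (pixels), "R" (3x3) and "t" (3): a world point X has camera coordinates R X + t. Camera axes: x right, y down, z forward; pixel columns grow to the right and rows downward; lengths in m; the calibration is good to about 2 mm. A picture is of the moment at which its call begins: read the wrist's pose just before it. calibration takes no time and is no camera call; for the wrist camera it gives the pose at the moment of the call.
- workorder.job_done(): hands the job in, once; it reports no verdict.
The state is a dict: "clock": time; "q": joint angles; "joint_vel": joint speeds; "tau": joint torques, N m; "tcp_pos": TCP position; "tool_rot": TCP orientation; "contact_force": force on the tool from outside, world axes, zero at the start; "moment": the same for the moment, N m; "grip_width": finger opening in m.
Only numpy, scipy, OpenCV 4.12 (cv2) and the standard library are available. Lean on these libraries where they do the work, as an engineer would, in place of code of your own. Each camera call takes 0.05 s, during which the arm holds its last target.

## Task

Pick the three squat persimmons out from among the pointed ones and set each upright in the middle of the dish that matches its size: the largest on the largest dish first, then the middle one on the middle dish, then the smallest on the smallest dish. Lower each one onto its dish before letting go, so it is not bruised by a drop. Leave the pointed persimmons, the spray bottle and the peeler where they are.

Things in the scene. Friction and masses are not known exactly. Their poses are not given: they have to be found in the camera images.
- squat_large: The large one of three squat, flat-topped orange persimmons, with a flat green leaf cross and short stem on top: 68 mm across at its widest, 50 mm tall without the 5 mm stem, round. Its sides are upright between 21 and 34 mm above its underside, the height to grip it. Stands loose on the 10 mm thick white board, under 0.25 kg. Origin: centre of its flat underside; z up.
- squat_medium: The medium one of three squat, flat-topped orange persimmons, with a flat green leaf cross and short stem on top: 58 mm across at its widest, 45 mm tall without the 5 mm stem, round. Its sides are upright between 19 and 31 mm above its underside, the height to grip it. Stands loose on the 10 mm thick white board, under 0.25 kg. Origin: centre of its flat underside; z up.
- squat_small: The small one of three squat, flat-topped orange persimmons, with a flat green leaf cross and short stem on top: 48 mm across at its widest, 40 mm tall without the 5 mm stem, round. Its sides are upright between 17 and 27 mm above its underside, the height to grip it. Stands loose on the 10 mm thick white board, under 0.25 kg. Origin: centre of its flat underside; z up.
- pointed_a: One of two alike acorn-shaped orange persimmons with a dark tip pointing up and no leaves: 54 mm across, 66 mm tall, loose on the white board. Not wanted; it stays where it is. Origin: centre of its flat underside; z up.
- pointed_b: One of two alike acorn-shaped orange persimmons with a dark tip pointing up and no leaves: 54 mm across, 66 mm tall, loose on the white board. Not wanted; it stays where it is. Origin: centre of its flat underside; z up.
- dish_large: The large one of three shallow round white dishes: 110 mm across the rim, 92 mm across the flat inner floor, rim 7 mm high, floor 4 mm thick. Loose on the table, 400 g. Origin: centre of its underside, on the table; z up.
- dish_medium: The medium one of three shallow round white dishes: 96 mm across the rim, 78 mm across the flat inner floor, rim 7 mm high, floor 4 mm thick. Loose on the table, 320 g. Origin: centre of its underside, on the table; z up.
- dish_small: The small one of three shallow round white dishes: 82 mm across the rim, 64 mm across the flat inner floor, rim 7 mm high, floor 4 mm thick. Loose on the table, 250 g. Origin: centre of its underside, on the table; z up.
- sprayer: Clear spray bottle with yellow head, 64 mm across, 185 mm tall, standing loose at the left near side. Leave alone. Origin: centre of its underside.
- peeler: Black-handled peeler with a steel cross blade, about 145 mm long, 60 mm wide, 12 mm high, lying loose beyond the board. Leave alone. Origin: under its middle; x along it to the blade.
There are look-alikes about, which are no part of the job. What is shaped like the pointed_b but turquoise is not meant. What is shaped like the dish_large but green is not meant.

How it is judged:
By the outcome, as a careful person would: the job done as asked, in the order asked, and still so for the second after the job is handed in, with the robot touching nothing.
It also fails if it takes over 83 s, if anything falls off the work surface, if the arm or the gripper's body presses on something with over 40 N, if the wrist force passes 120 N, or if a joint passes its speed limit or range.

## Working session

There is one attempt and no reset: what is moved stays moved. The work goes in short steps, Python scripts to look and compute and a shell command to move; the robot and the scene stay as the last step left them, time stands still between calls to the robot, and variables do not carry over. Pictures are saved under pics/ and viewed, and the job is handed in when it is done.

```bash
ls; mkdir -p pics; python3 - <<'E'
from bench import status,cams
import cv2,numpy as np
print(status.get_obs())
for n in ["scene","top"]:
    c=cams.calibration(n); print(n,{k:np.round(v,4).tolist() for k,v in c.items()})
    cv2.imwrite(f"pics/{n}0.png",cams.snapshot(n)[:,:,::-1])
E
```

```text
pics
{'clock': 0.0, 'q': array([-1.15496882e+00,  2.41406690e-01,  3.69771363e-03,  1.33521124e+00,
       -1.07800890e-05,  1.57080106e+00]), 'joint_vel': array([ 8.62632429e-06,  2.23645542e-03, -9.68933369e-04, -4.48027147e-06,
        1.01541942e-03, -5.68873762e-04]), 'tau': array([ 1.17303785e-03, -3.72315609e+01,  2.52408904e+01,  1.69121136e-02,
        5.54219241e-05, -1.60667912e-05]), 'tcp_pos': array([ 0.20170801, -0.45679798,  0.230406  ]), 'tool_rot': array([-1.57080712,  0.00212389, -1.15497356]), 'contact_force': array([ 0.2277494 , -0.60706177, -0.67746223]), 'moment': array([ 0.04921513,  0.01203455, -0.05152366]), 'grip_width': 0.08528065053580478}
scene {'fx': 414.9977, 'fy': 414.9977, 'cx': 251.4714, 'cy': 190.6446, 'R': [[-0.7573, 0.653, -0.009], [0.5342, 0.6115, -0.5837], [-0.3757, -0.4469, -0.8119]], 't': [0.3897, -0.2742, 1.3772]}
top {'fx': 355.0601, 'fy': 355.0601, 'cx': 256.4025, 'cy': 190.8165, 'R': [[-0.0113, -0.9999, 0.0078], [-0.9915, 0.0102, -0.13], [0.1299, -0.0092, -0.9915]], 't': [0.0053, 0.5324, 1.1861]}
```

View pics/top0.png

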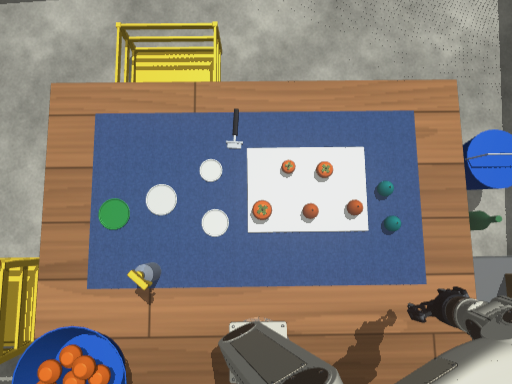

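View pics/scene0.png

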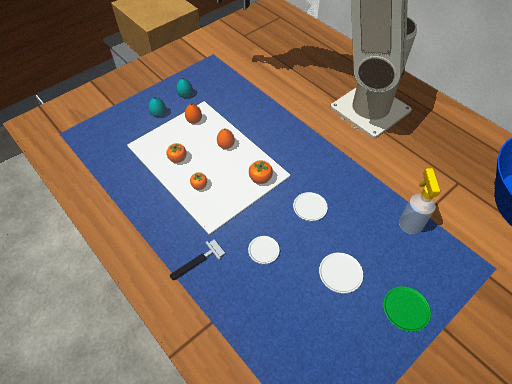

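```bash
cat > h.py <<'E'
from bench import status,cams
import cv2,numpy as np
def ray(c,u,v,z):
    R=np.array(c['R']);t=np.array(c['t'])
    d=R.T@np.array([(u-c['cx'])/c['fx'],(v-c['cy'])/c['fy'],1]);o=-R.T@t
    return o+d*(z-o[2])/d[2]
def blobs(m,mn=8):
    n,l,s,ce=cv2.connectedComponentsWithStats(m.astype(np.uint8))
    return [(ce[i],s[i],l==i) for i in range(1,n) if s[i][4]>=mn]
E
python3 - <<'E'
from h import *
for n in ["top","scene"]:
    im=cv2.imread(f"pics/{n}0.png");c=cams.calibration(n)
    hsv=cv2.cvtColor(im,cv2.COLOR_BGR2HSV);H,S,V=[hsv[...,i].astype(int) for i in range(3)]
    org=((H<22)|(H>172))&(S>170)&(V>100)
    leaf=(H>24)&(H<85)&(S>60)&(V<200)
    print(n)
    reg=(slice(140,245),slice(235,380)) if n=="top" else (slice(90,240),slice(120,300))
    M=np.zeros_like(org);M[reg]=1
    for ce,s,l in blobs(org&M,40):
        k=cv2.dilate(l.astype(np.uint8),np.ones((5,5)))>0
        full=cv2.morphologyEx(l.astype(np.uint8),cv2.MORPH_CLOSE,np.ones((9,9)))
        f=blobs(full)[0]
        lf=leaf&(full>0)
        print('orange',f[0].round(1),f[1],'at z.035',ray(c,*f[0],.035).round(3),'leaf px',lf.sum(), end=' ')
        if lf.sum()>3:
            yy,xx=np.nonzero(lf); print((xx.mean().round(1),yy.mean().round(1)),[ray(c,xx.mean(),yy.mean(),z).round(4)[:2] for z in (.06,.055,.05)])
        else: print()
    wh=(S<40)&(V>150)
    for ce,s,l in blobs(wh,200):
        if s[4]<4000 and 90<s[1]<330:
            ct=max(cv2.findContours(l.astype(np.uint8),0,2)[0],key=len)
            P=np.array([ray(c,u,v,.006)[:2] for u,v in ct[:,0].astype(float)])
            (x,y),r=cv2.minEnclosingCircle(P.astype(np.float32))
            print('white',ce.round(1),s, ray(c,*ce,.006).round(4),(round(x,4),round(y,4)),'diam~',2*r)
    crop=im[140:245,80:410] if n=="top" else im[70:340,110:450]
    cv2.imwrite(f"pics/{n}_crop.png",cv2.resize(crop,None,fx=2.2,fy=2.2,interpolation=cv2.INTER_CUBIC))
E
```

```text
top
orange [288.2 165.5] [283 161  11  10  92] at z.035 [ 0.62  -0.112  0.035] leaf px 21 (np.float64(288.5), np.float64(165.3)) [array([ 0.6154, -0.1105]), array([ 0.6164, -0.111 ]), array([ 0.6175, -0.1115])]
orange [324.9 168.2] [318 162  14  13 143] at z.035 [ 0.609 -0.239  0.035] leaf px 36 (np.float64(325.2), np.float64(168.1)) [array([ 0.6046, -0.2349]), array([ 0.6056, -0.236 ]), array([ 0.6065, -0.237 ])]
orange [261.8 209. ] [254 201  17  17 230] at z.035 [ 0.47  -0.018  0.035] leaf px 57 (np.float64(261.8), np.float64(209.1)) [array([ 0.4671, -0.0177]), array([ 0.4675, -0.0178]), array([ 0.4679, -0.0179])]
orange [357.4 204.6] [353 201   9   9  49] at z.035 [ 0.481 -0.346  0.035] leaf px 0 
white [473.4 131.6] [462 124  32  20 251] [ 0.7441 -0.7881  0.006 ] (0.7296, -0.8035) diam~ 0.12672805786132812
white [210.5 169.9] [200 159  22  23 405] [0.6126 0.1612 0.006 ] (0.6127, 0.1602) diam~ 0.08195747435092926
white [160.9 199.2] [146 184  31  31 761] [0.5101 0.3339 0.006 ] (0.5106, 0.3336) diam~ 0.10956679284572601
white [490.7 223.9] [ 471  189   36   67 1548] [ 0.4112 -0.81
[... 1139 characters left out ...]
 (0.9671, -0.4847) diam~ 0.13542646169662476
white [310.  206.1] [293 192  35  29 768] [0.4296 0.1487 0.006 ] (0.4288, 0.1477) diam~ 0.09461164474487305
white [421.2 204.3] [410 194  25  20 274] [0.1945 0.3459 0.006 ] (0.1899, 0.3454) diam~ 0.06772087514400482
white [ 14.9 225.6] [  1 218  28  16 208] [ 1.072  -0.3283  0.006 ] (1.0713, -0.3324) diam~ 0.07241261750459671
white [263.5 249.4] [248 236  32  28 682] [0.6151 0.1641 0.006 ] (0.6145, 0.1635) diam~ 0.08097701519727707
white [340.8 272.4] [ 319  253   44   40 1390] [0.5133 0.3375 0.006 ] (0.5124, 0.3364) diam~ 0.10862282663583755
white [152.5 351.4] [129 326  47  58 924] [0.9699 0.1912 0.006 ] (0.9713, 0.1957) diam~ 0.1371251344680786
```

View pics/top_crop.png

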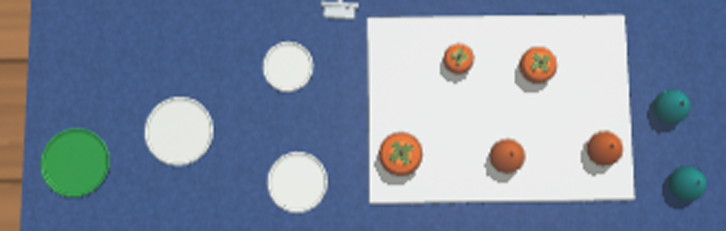

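The enlarged crop confirms the picks.
- **Squat fruit (leaf cross):** top-image (262,209) is large, (325,168) medium and (288,166) small. The blobs at (311,211) and (355,207) have dark tips and no leaves, so they are the pointed ones.
- **Dishes:** the white ones at (161,199), (215,222) and (210,170) measure 110, 96 and 82 mm. The green one is excluded.

I'll turn the tool to yaw 0, so that tool x = world x, tool z = world y and tool y = down.

```bash
python3 -m crank '[[[0,0,0,0,-0.03676,0,85],[0,0,0,0,-0.03676,0,85],[0,0,0,0,-0.03676,0,85],[0,0,0,0,-0.03676,0,85],[0,0,0,0,-0.03676,0,85],[0,0,0,0,-0.03676,0,85],[0,0,0,0,-0.03676,0,85],[0,0,0,0,-0.03676,0,85],[0,0,0,0,-0.03676,0,85],[0,0,0,0,-0.03676,0,85]]]' 40
```

```text
clock: 0.93
tcp_pos: [0.2018, -0.457, 0.2308]
tool_rot: [-1.57, 0.0, 0.006]
contact_force: [-0.3, 1.0, -0.2]
grip_width: 0.085
```

```bash
python3 -m crank '[[[0.33,0,0.55,0,0,0,85],[0.33,0,0.55,0,0,0,85],[0.33,0,0.55,0,0,0,85],[0.33,0,0.55,0,0,0,85],[0.33,0,0.55,0,0,0,85],[0.33,0,0.55,0,0,0,85],[0.33,0,0.55,0,0,0,85],[0.33,0,0.55,0,0,0,85],[0.33,0,0.55,0,0,0,85],[0.33,0,0.55,0,0,0,85]]]'
python3 -m crank '[[[0.33,0,0.55,0,0,0,85],[0.33,0,0.55,0,0,0,85],[0.33,0,0.55,0,0,0,85],[0.33,0,0.55,0,0,0,85],[0.33,0,0.55,0,0,0,85],[0.33,0,0.55,0,0,0,85],[0.33,0,0.55,0,0,0,85],[0.33,0,0.55,0,0,0,85],[0.33,0,0.55,0,0,0,85],[0.33,0,0.55,0,0,0,85]]]'
python3 - <<'E'
from h import *
o=status.get_obs();c=cams.calibration("wrist");cv2.imwrite("pics/w1.png",cams.snapshot("wrist")[:,:,::-1])
np.save("w1.npy",c,allow_pickle=True)
print(o['tcp_pos'],o['q'].round(3),{k:np.round(v,4).tolist() for k,v in c.items()})
E
```

```text
clock: 1.77
tcp_pos: [0.3341, -0.2361, 0.231]
tool_rot: [-1.57, 0.001, -0.0]
contact_force: [-0.5, -0.2, -0.7]
grip_width: 0.085
clock: 2.6
tcp_pos: [0.4662, -0.0162, 0.2309]
tool_rot: [-1.571, 0.001, 0.0]
contact_force: [0.2, -0.4, -0.1]
grip_width: 0.0854
[ 0.46616321 -0.01619578  0.23088419] [-0.035  0.175 -0.079  1.318 -0.     1.536] {'fx': 285.3579, 'fy': 285.3579, 'cx': 258.4062, 'cy': 196.7114, 'R': [[1.0, -0.0007, -0.0004], [-0.0006, -0.9652, 0.2614], [-0.0006, -0.2614, -0.9652]], 't': [-0.4651, -0.0492, 0.3747]}
```

View pics/w1.png

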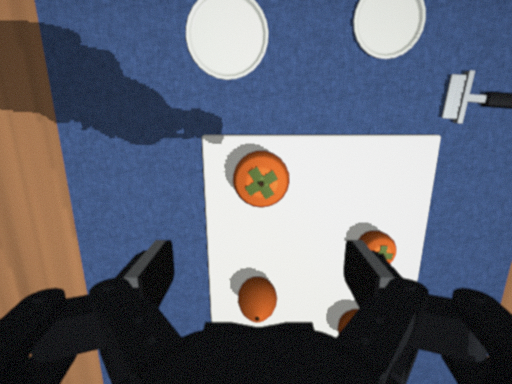

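The wrist view shows the large squat at about (262,180), with the medium dish at (227,35) and the small dish at (389,22). The small squat is at (378,250), partly behind a finger.

```bash
cat >> h.py <<'E'
def wristmeas(fn,c):
    im=cv2.imread(fn)
    hsv=cv2.cvtColor(im,cv2.COLOR_BGR2HSV);H,S,V=[hsv[...,i].astype(int) for i in range(3)]
    leaf=(H>24)&(H<60)&(S>90)&(V>40)&(V<200)
    for ce,s,l in blobs(cv2.morphologyEx(leaf.astype(np.uint8),cv2.MORPH_CLOSE,np.ones((5,5))),60):
        print('leaf',ce.round(1),s,[ray(c,*ce,z).round(4)[:2].tolist() for z in (.06,.055,.05)],'on dish',[ray(c,*ce,z).round(4)[:2].tolist() for z in (.054,.049,.044)])
    wh=(S<40)&(V>150)
    for ce,s,l in blobs(wh,800):
        ct=max(cv2.findContours(l.astype(np.uint8),0,1)[0],key=len)[:,0].astype(float)
        hu=cv2.convexHull(np.array([ray(c,u,v,.007)[:2] for u,v in ct],np.float32))[:,0]
        (x,y),r=cv2.minEnclosingCircle(hu)
        print('white',ce.round(1),s[:4],(round(x,4),round(y,4)),'diam',round(2*r,4))
E
python3 - <<'E'
from h import *
wristmeas("pics/w1.png",np.load("w1.npy",allow_pickle=True).item())
E
```

```text
leaf [260.8 182.6] [246 168  31  30 517] [[0.4678, -0.0186], [0.4678, -0.0197], [0.4678, -0.0208]] on dish [[0.4678, -0.0199], [0.4678, -0.021], [0.4679, -0.0221]]
leaf [384.8 252.5] [379 246  13  13  93] [[0.6173, -0.1048], [0.6197, -0.1072], [0.6222, -0.1097]] on dish [[0.6202, -0.1077], [0.6226, -0.1102], [0.6251, -0.1126]]
white [226.7  36.5] [186   0  83  80] (0.4285, 0.1447) diam 0.096
white [388.7  25.8] [354   0  72  59] (0.6147, 0.1599) diam 0.0816
white [315.3 217.3] [202 135 239 202] (0.5444, -0.1071) diam 0.4058
```

```bash
python3 -m crank '[[[0.03,0.7,-0.05,0,0,0,85],[0,0.7,0,0,0,0,85],[0,0.7,0,0,0,0,85],[0,0.7,0,0,0,0,85],[0,0.7,0,0,0,0,85],[0,0.6,0,0,0,0,85],[0,0.5,0,0,0,0,85],[0,0.4,0,0,0,0,85],[0,0.4,0,0,0,0,85],[0,0,0,0,0,0,85]]]'
python3 - <<'E'
from h import *
cv2.imwrite("pics/w2.png",cams.snapshot("wrist")[:,:,::-1])
cv2.imwrite("pics/s2.png",cv2.resize(cams.snapshot("scene")[80:260,150:390,::-1],None,fx=3,fy=3))
E
```

```text
clock: 3.48
tcp_pos: [0.464, -0.0195, 0.0122]
tool_rot: [-1.571, 0.007, -0.0]
contact_force: [-0.8, 0.5, -0.8]
grip_width: 0.0853
```

View pics/w2.png

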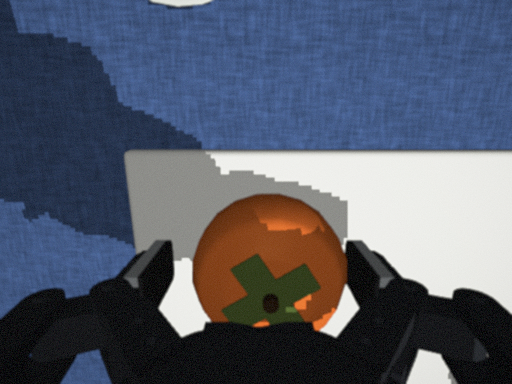

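View pics/s2.png

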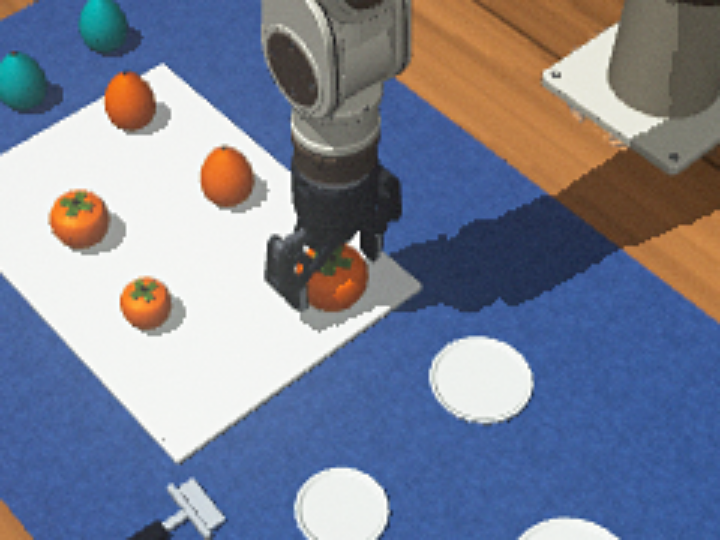

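The fingers straddle the large squat, which sits at (270,275) in the wrist view. It is about 3–4 mm toward +x of the jaw centre, so I'll settle and correct.

```bash
python3 - <<'E'
from h import *
o=status.get_obs();print(o['tcp_pos'],o['tool_rot'],o['contact_force'],o['joint_vel'].round(3))
c=cams.calibration("wrist");wristmeas("pics/w2.png",c)
E
```

```text
[ 0.46636004 -0.01949409  0.01484629] [-1.57070950e+00  2.29328546e-03 -2.17353543e-04] [ 0.03676315 -0.54233739  0.45387522] [ 0.002 -0.025  0.027  0.001 -0.    -0.002]
leaf [268.8 292.7] [ 222  255   98   71 3655] [[0.4695, -0.0189], [0.4697, -0.0222], [0.4699, -0.0256]] on dish [[0.4698, -0.0229], [0.4699, -0.0263], [0.4701, -0.0296]]
white [412.4 209. ] [205 152 307 162] (0.5291, -0.0194) diam 0.2086
white [183.3 300.7] [159 257  52  80] (0.4203, -0.0581) diam 0.0558
white [341.7 313.4] [321 285  38  52] (0.5151, -0.0673) diam 0.0369
white [428.8 369.4] [407 350  45  34] (0.5789, -0.1115) diam 0.0373
```

```bash
python3 -m crank '[[[0.05,0.05,0,0,0,0,85],[0,0,0,0,0,0,85],[0,0,0,0,0,0,60],[0,0,0,0,0,0,60],[0,0,0,0,0,0,60],[0,0,0,0,0,0,60],[0,0,0,0,0,0,60],[0,0,0,0,0,0,60],[0,0,0,0,0,0,60],[0,0,0,0,0,0,60]]]' 30
python3 - <<'E'
from h import *
cv2.imwrite("pics/w3.png",cams.snapshot("wrist")[:,:,::-1])
cv2.imwrite("pics/s3.png",cv2.resize(cams.snapshot("scene")[120:220,200:330,::-1],None,fx=5,fy=5))
print(status.get_obs()['tcp_pos'])
E
```

```text
clock: 4.42
tcp_pos: [0.4698, -0.0195, 0.0144]
tool_rot: [-1.571, -0.002, -0.0]
contact_force: [-1.0, 0.3, 6.0]
grip_width: 0.0665
[ 0.469847   -0.01949029  0.01440163]
```

View pics/s3.png

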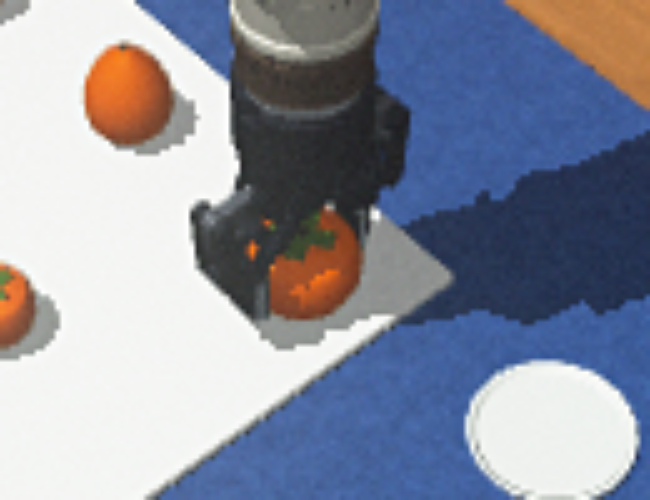

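View pics/w3.png

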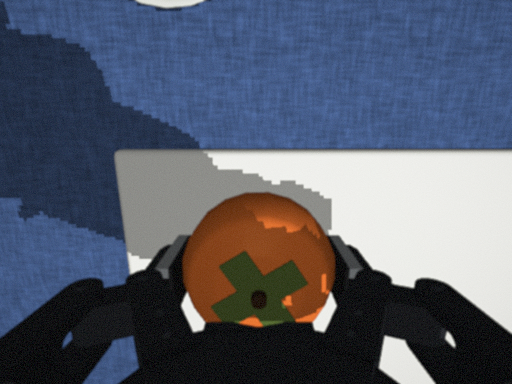

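The large squat is held at 66.5 mm, with the stem at (259,299), centred between the jaws. Next I'll work out its offset from the TCP.

```bash
python3 - <<'E'
from h import *
c=cams.calibration("wrist");print([ray(c,259,299,z)[:2].round(4) for z in(.06,.065)])
E
python3 -m crank '[[[0,-0.1,0,0,0,0,60],[0,-0.2,0,0,0,0,60],[0,-0.4,0,0,0,0,60],[0,-0.5,0,0,0,0,60],[0,-0.5,0,0,0,0,60],[0,-0.4,0,0,0,0,60],[0,-0.2,0,0,0,0,60],[0,0,0,0,0,0,60],[0,0,0,0,0,0,60],[0,0,0,0,0,0,60]]]'
python3 - <<'E'
from h import *
o=status.get_obs();print(o['tcp_pos'])
cv2.imwrite("pics/w4.png",cams.snapshot("wrist")[:,:,::-1])
cv2.imwrite("pics/s4.png",cv2.resize(cams.snapshot("scene")[50:250,180:380,::-1],None,fx=3,fy=3))
E
```

```text
[array([ 0.4689, -0.0214]), array([ 0.4689, -0.0179])]
clock: 5.35
tcp_pos: [0.4683, -0.0194, 0.1044]
tool_rot: [-1.571, 0.002, -0.0]
contact_force: [-0.1, 0.7, -1.5]
grip_width: 0.0665
[ 0.46832951 -0.01939193  0.10436029]
```

View pics/s4.png

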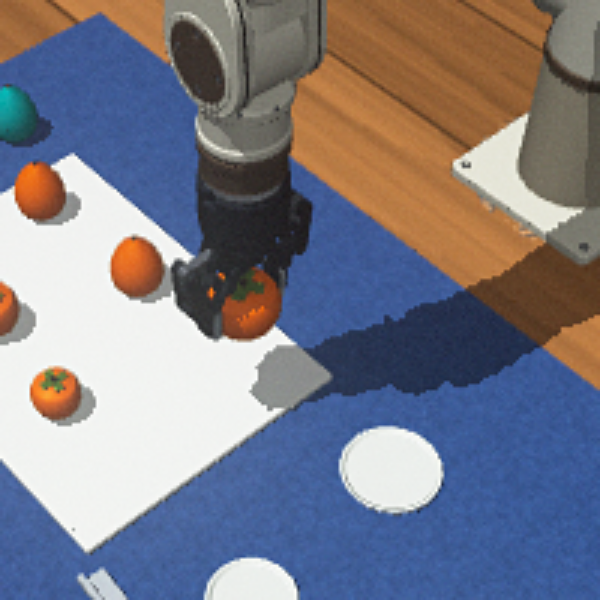

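View pics/w4.png

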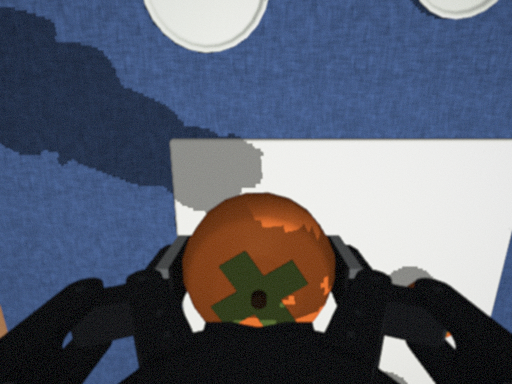

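The fruit is held upright and the lift shows no slip. I'll carry it toward the large dish.

```bash
python3 -m crank '[[[0.05,0,0.3,0,0,0,60],[0.11,0,0.6,0,0,0,60],[0.11,0,0.6,0,0,0,60],[0.11,0,0.6,0,0,0,60],[0.11,0,0.6,0,0,0,60],[0.11,0,0.6,0,0,0,60],[0.11,0,0.6,0,0,0,60],[0.11,0,0.6,0,0,0,60],[0.11,0,0.6,0,0,0,60],[0.05,0,0.3,0,0,0,60]]]'
python3 - <<'E'
from h import *
cams.snapshot("wrist")
o=status.get_obs();c=cams.calibration("wrist");cv2.imwrite("pics/w5.png",cams.snapshot("wrist")[:,:,::-1])
print(o['tcp_pos']);wristmeas("pics/w5.png",c)
E
```

```text
clock: 6.28
tcp_pos: [0.5084, 0.199, 0.1042]
tool_rot: [-1.57, 0.001, 0.002]
contact_force: [0.3, 0.5, -1.6]
grip_width: 0.0665
[0.50866154 0.20014201 0.10426211]
leaf [257.8 291. ] [ 212  252   95   75 3773] [[0.5073, 0.1426], [0.5073, 0.1393], [0.5073, 0.136]] on dish [[0.5073, 0.1386], [0.5073, 0.1353], [0.5073, 0.1321]]
white [264.2  45.2] [192   0 146 105] (0.5118, 0.3327) diam 0.1098
white [381.3 233.6] [333 199  88  78] (0.6143, 0.1599) diam 0.0818
white [154.1 234.9] [121 207  81  68] (0.4199, 0.1551) diam 0.0917
white [405.3 370.8] [379 359  56  25] (0.664, 0.0122) diam 0.0677
```

View pics/w5.png

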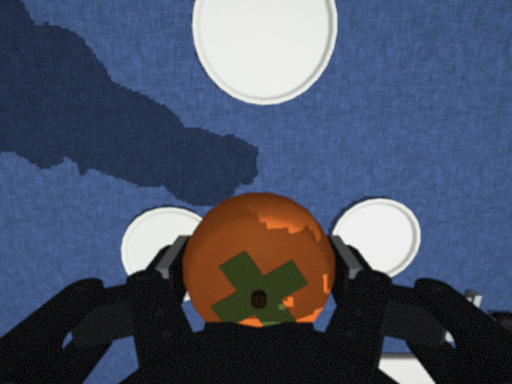

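The large dish is fully visible ahead at (264,32) and measures 110 mm, centred at about (0.5115, 0.333).

```bash
python3 -m crank '[[[0,0,0.2,0,0,0,60],[0.02,0,0.4,0,0,0,60],[0.02,0,0.5,0,0,0,60],[0.03,0,0.6,0,0,0,60],[0,0,0.6,0,0,0,60],[0,0,0.5,0,0,0,60],[0,0,0.3,0,0,0,60],[0,0,0.2,0,0,0,60],[0,0,0.02,0,0,0,60],[0,0,0,0,0,0,60]]]'
python3 -m crank '[[[0,0.2,0,0,0,0,60],[0,0.4,0,0,0,0,60],[0,0.5,0,0,0,0,60],[0,0.4,0,0,0,0,60],[0,0.3,0,0,0,0,60],[0,0.2,0,0,0,0,60],[0,0.1,0,0,0,0,60],[0,0.05,0,0,0,0,60],[0,0,0,0,0,0,60],[0,0,0,0,0,0,60]]]'
python3 - <<'E'
from h import *
o=status.get_obs();c=cams.calibration("wrist");cv2.imwrite("pics/w6.png",cams.snapshot("wrist")[:,:,::-1])
cv2.imwrite("pics/s6.png",cv2.resize(cams.snapshot("scene")[190:310,260:420,::-1],None,fx=4,fy=4))
print(o['tcp_pos'])
E
```

```text
clock: 7.22
tcp_pos: [0.5111, 0.3286, 0.105]
tool_rot: [-1.572, 0.001, -0.001]
contact_force: [0.3, -0.8, -1.9]
grip_width: 0.0668
clock: 8.05
tcp_pos: [0.5119, 0.3295, 0.0201]
tool_rot: [-1.57, -0.001, -0.0]
contact_force: [0.0, -0.2, -1.6]
grip_width: 0.0663
[0.51189986 0.3295248  0.02008714]
```

View pics/w6.png

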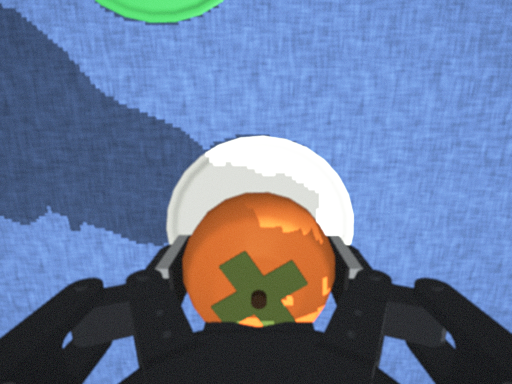

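View pics/s6.png

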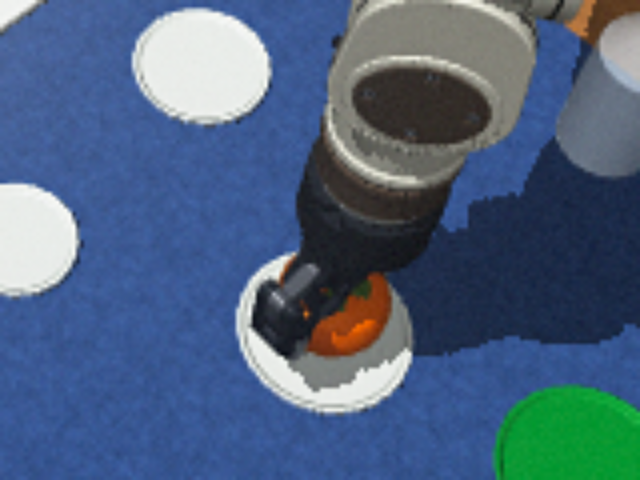

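The dish shows around the fruit in the wrist view, spanning columns 167–353 with its far rim at row 136. I'll check its centre from those rim points.

```bash
python3 - <<'E'
from h import *
c=cams.calibration("wrist");print(ray(c,260,136.5,.007)[:2]-[0,.055],ray(c,167,222,.007)[:2],ray(c,353.5,222,.007)[:2], ray(c,259,299,.0201-.0044+.0525)[:2])
E
python3 -m crank '[[[0,0,0.05,0,0,0,60],[0,0.05,0.04,0,0,0,60],[0,0.06,0,0,0,0,60],[0,0.05,0,0,0,0,60],[0,0.05,0,0,0,0,60],[0,0.03,0,0,0,0,60],[0,0.02,0,0,0,0,60],[0,0,0,0,0,0,60],[0,0,0,0,0,0,60],[0,0,0,0,0,0,60]]]'
```

```text
[0.51187926 0.33216908] [0.45771707 0.33841115] [0.56646088 0.33821985] [0.51106176 0.32939673]
clock: 8.98
tcp_pos: [0.5114, 0.333, 0.0089]
tool_rot: [-1.571, -0.0, -0.0]
contact_force: [0.1, 0.2, -1.1]
grip_width: 0.0664
```

```bash
python3 -m crank '[[[0,0.01,0,0,0,0,60],[0,0.01,0,0,0,0,60],[0,0,0,0,0,0,60],[0,0,0,0,0,0,60],[0,0,0,0,0,0,60],[0,0,0,0,0,0,60],[0,0,0,0,0,0,60],[0,0,0,0,0,0,60],[0,0,0,0,0,0,60],[0,0,0,0,0,0,60]]]'
```

```text
clock: 9.82
tcp_pos: [0.5114, 0.333, 0.0085]
tool_rot: [-1.571, -0.0, -0.0]
contact_force: [-1.7, -1.2, 4.1]
grip_width: 0.0667
```

Contact reads +4 N upward, so the fruit is resting on the dish. I'll open slowly and rise.

```bash
python3 -m crank '[[[0,0,0,0,0,0,68],[0,0,0,0,0,0,71],[0,0,0,0,0,0,75],[0,0,0,0,0,0,80],[0,0,0,0,0,0,84],[0,0,0,0,0,0,84],[0,0,0,0,0,0,84],[0,0,0,0,0,0,84],[0,0,0,0,0,0,84],[0,0,0,0,0,0,84]]]'
python3 -m crank '[[[0,-0.1,0,0,0,0,84],[0,-0.3,0,0,0,0,84],[0,-0.5,0,0,0,0,84],[0,-0.6,0,0,0,0,84],[0,-0.6,0,0,0,0,84],[0,-0.6,0,0,0,0,84],[0,-0.5,-0.3,0,0,0,84],[0,-0.4,-0.5,0,0,0,84],[0,0,-0.6,0,0,0,84],[0,0,-0.6,0,0,0,84]]]'
python3 - <<'E'
from h import *
cams.snapshot("wrist")
o=status.get_obs();c=cams.calibration("wrist");cv2.imwrite("pics/w7.png",cams.snapshot("wrist")[:,:,::-1])
print(o['tcp_pos'],o['q'].round(3));wristmeas("pics/w7.png",c)
E
```

```text
clock: 10.65
tcp_pos: [0.5113, 0.333, 0.0081]
tool_rot: [-1.571, -0.0, -0.0]
contact_force: [0.0, -0.3, 0.4]
grip_width: 0.0841
clock: 11.48
tcp_pos: [0.5124, 0.2531, 0.1553]
tool_rot: [-1.569, -0.005, 0.001]
contact_force: [0.5, -0.3, -0.3]
grip_width: 0.0843
[0.51153632 0.24815435 0.15437379] [ 0.453  0.417  0.052  1.204 -0.003  2.027]
leaf [257.5  93.5] [ 236   70   44   47 1106] [[0.5104, 0.3339], [0.5104, 0.3343], [0.5104, 0.3347]] on dish [[0.5104, 0.3344], [0.5104, 0.3348], [0.5104, 0.3352]]
white [260.5  97.9] [202  37 114 120] (0.5116, 0.333) diam 0.1102
white [342. 255.] [314 227  73  66] (0.6137, 0.1599) diam 0.0823
white [196.1 274.1] [163 235  66  76] (0.4284, 0.1442) diam 0.0965
```

View pics/w7.png

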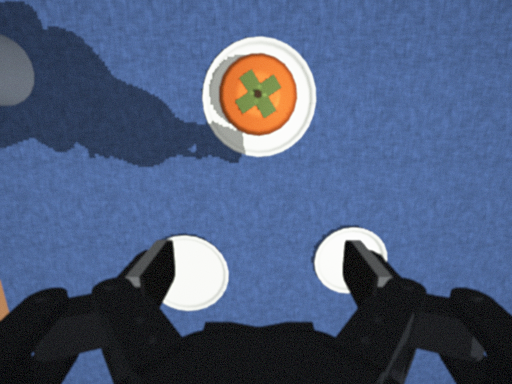

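The large one is in place and upright, with leaf centre (0.5104, 0.334) against dish centre (0.5116, 0.333). Next is the medium.

```bash
python3 -m crank '[[[0.12,-0.12,-0.6,0,0,0,84],[0.12,-0.12,-0.6,0,0,0,84],[0.12,-0.12,-0.6,0,0,0,84],[0.12,-0.12,-0.6,0,0,0,84],[0.12,-0.12,-0.6,0,0,0,84],[0.12,-0.12,-0.6,0,0,0,84],[0.12,-0.12,-0.6,0,0,0,84],[0.12,-0.12,-0.6,0,0,0,84],[0.12,-0.12,-0.6,0,0,0,84],[0.12,-0.12,-0.6,0,0,0,84]]]'
python3 -m crank '[[[0.12,0,-0.6,0,0,0,84],[0.12,0,-0.6,0,0,0,84],[0.12,0,-0.6,0,0,0,84],[0.12,0,-0.6,0,0,0,84],[0.12,0,-0.6,0,0,0,84],[0.12,0,-0.6,0,0,0,84],[0.12,0,-0.6,0,0,0,84],[0.12,0,-0.6,0,0,0,84],[0.12,0,-0.6,0,0,0,84],[0,0,-0.3,0,0,0,84]]]'
python3 - <<'E'
from h import *
cams.snapshot("wrist")
o=status.get_obs();c=cams.calibration("wrist");cv2.imwrite("pics/w8.png",cams.snapshot("wrist")[:,:,::-1])
print(o['tcp_pos'],o['q'].round(3));wristmeas("pics/w8.png",c)
E
```

```text
clock: 12.42
tcp_pos: [0.5597, 0.0124, 0.2013]
tool_rot: [-1.57, -0.001, 0.0]
contact_force: [0.1, -0.6, 0.5]
grip_width: 0.0837
clock: 13.25
tcp_pos: [0.6033, -0.2173, 0.2005]
tool_rot: [-1.572, -0.001, -0.002]
contact_force: [-0.5, 1.0, -0.3]
grip_width: 0.0841
[ 0.60267078 -0.21855999  0.20026936] [-3.470e-01  5.400e-01  3.690e-01  1.399e+00 -1.000e-03  1.227e+00]
leaf [274.8  75.5] [262  61  27  29 373] [[0.6174, -0.1134], [0.6177, -0.1128], [0.618, -0.1121]] on dish [[0.6177, -0.1126], [0.618, -0.1119], [0.6183, -0.1113]]
leaf [262.4 203.1] [249 190  28  27 420] [[0.6059, -0.2362], [0.606, -0.2377], [0.6061, -0.2392]] on dish [[0.606, -0.238], [0.6061, -0.2395], [0.6062, -0.241]]
white [220.1 141.1] [ 55   0 292 302] (0.5425, -0.2113) diam 0.4647
```

View pics/w8.png

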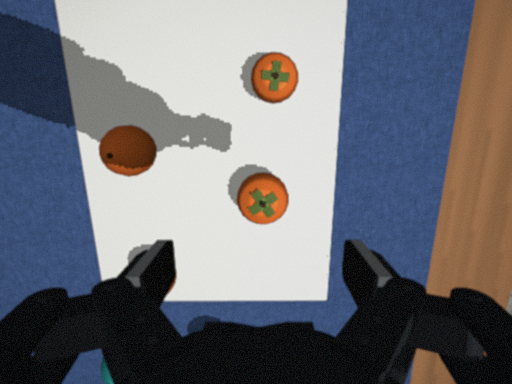

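In the wrist view the medium squat is at (263,198), the small squat at (275,77), and a pointed one at (128,150) is well clear of the jaws. Their positions agree with the top view: medium (0.606, −0.2375), small (0.618, −0.112).

```bash
python3 -m crank '[[[0.08,0,-0.25,0,0,0,84],[0,0.3,-0.22,0,0,0,84],[0,0.6,0,0,0,0,84],[0,0.7,0,0,0,0,84],[0,0.7,0,0,0,0,84],[0,0.7,0,0,0,0,84],[0,0.5,0,0,0,0,84],[0,0.3,0,0,0,0,84],[0,0.1,0,0,0,0,84],[0,0,0,0,0,0,84]]]'
python3 - <<'E'
from h import *
o=status.get_obs();c=cams.calibration("wrist");cv2.imwrite("pics/w9.png",cams.snapshot("wrist")[:,:,::-1])
print(o['tcp_pos']);wristmeas("pics/w9.png",c)
E
```

```text
clock: 14.18
tcp_pos: [0.6049, -0.2332, 0.0429]
tool_rot: [-1.57, 0.002, 0.001]
contact_force: [0.5, 0.6, 0.1]
grip_width: 0.0834
[ 0.6049486  -0.23316399  0.0428857 ]
leaf [289.2   7.8] [279   0  21  18 329] [[0.616, -0.125], [0.6164, -0.1233], [0.6169, -0.1216]] on dish [[0.6165, -0.123], [0.617, -0.1213], [0.6175, -0.1196]]
leaf [262.3 264.2] [ 233  237   61   55 1676] [[0.6059, -0.2354], [0.6059, -0.2381], [0.606, -0.2408]] on dish [[0.6059, -0.2386], [0.606, -0.2413], [0.6061, -0.244]]
white [229.  145.2] [  0   0 423 336] (0.5535, -0.2062) diam 0.3477
```

View pics/w9.png

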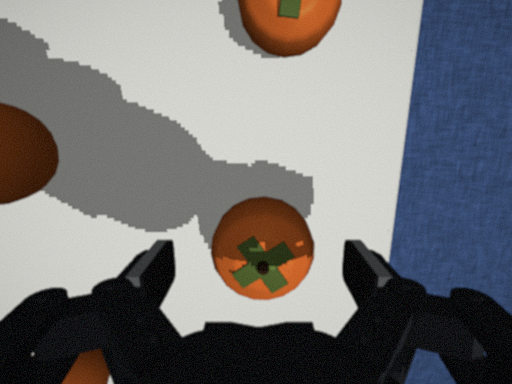

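```bash
python3 -m crank '[[[0.03,0,-0.11,0,0,0,84],[0,0.15,0,0,0,0,84],[0,0.25,0,0,0,0,84],[0,0.2,0,0,0,0,84],[0,0.11,0,0,0,0,84],[0,0,0,0,0,0,84],[0,0,0,0,0,0,84],[0,0,0,0,0,0,84],[0,0,0,0,0,0,84],[0,0,0,0,0,0,84]]]' 30
python3 -m crank '[[[0,0,0,0,0,0,70],[0,0,0,0,0,0,62],[0,0,0,0,0,0,50],[0,0,0,0,0,0,50],[0,0,0,0,0,0,50],[0,0,0,0,0,0,50],[0,0,0,0,0,0,50],[0,0,0,0,0,0,50],[0,0,0,0,0,0,50],[0,0,0,0,0,0,50]]]' 30
python3 - <<'E'
from h import *
o=status.get_obs();c=cams.calibration("wrist");cv2.imwrite("pics/w10.png",cams.snapshot("wrist")[:,:,::-1])
print(o['tcp_pos']);wristmeas("pics/w10.png",c)
cv2.imwrite("pics/s10.png",cv2.resize(cams.snapshot("scene")[90:220,110:270,::-1],None,fx=4,fy=4))
E
```

```text
clock: 15.07
tcp_pos: [0.6072, -0.2384, 0.0162]
tool_rot: [-1.571, -0.001, -0.0]
contact_force: [0.2, 0.4, -0.1]
grip_width: 0.0842
clock: 15.9
tcp_pos: [0.6071, -0.2384, 0.0162]
tool_rot: [-1.571, -0.001, -0.0]
contact_force: [-1.1, 0.1, 6.4]
grip_width: 0.0563
[ 0.60707263 -0.23837496  0.01615736]
leaf [258.4 284.4] [ 222  252   75   67 2497] [[0.606, -0.2349], [0.606, -0.238], [0.606, -0.2412]] on dish [[0.606, -0.2387], [0.606, -0.2418], [0.606, -0.245]]
white [273.7  97.2] [  0   0 447 284] (0.5897, -0.1895) diam 0.2523
white [ 52.1 265.5] [  0 204 164 139] (0.4914, -0.2735) diam 0.1258
white [125.8 360.1] [ 93 332  55  52] (0.5144, -0.3227) diam 0.0567
```

View pics/w10.png

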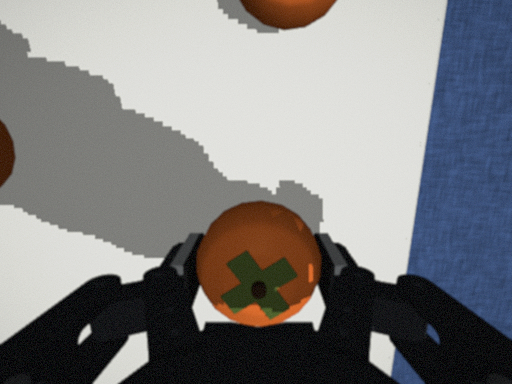

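View pics/s10.png

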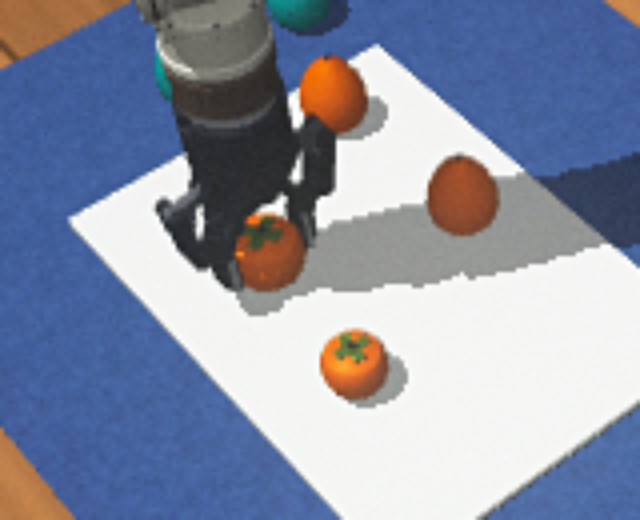

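The medium is held at 56.3 mm and upright. I'll lift and carry it to the medium dish, TCP target (0.4295, 0.1445).

```bash
python3 -m crank '[[[0,-0.1,0,0,0,0,50],[0,-0.3,0,0,0,0,50],[0,-0.4,0,0,0,0,50],[0,-0.5,0,0,0,0,50],[0,-0.5,0,0,0,0,50],[0,-0.4,0,0,0,0,50],[0,-0.2,0,0,0,0,50],[0,-0.1,0,0,0,0,50],[0,0,0,0,0,0,50],[0,0,0,0,0,0,50]]]'
python3 -m crank '[[[-0.1,0,0.2,0,0,0,50],[-0.2,0,0.4,0,0,0,50],[-0.24,0,0.5,0,0,0,50],[-0.24,0,0.5,0,0,0,50],[-0.24,0,0.5,0,0,0,50],[-0.24,0,0.5,0,0,0,50],[-0.24,0,0.5,0,0,0,50],[-0.24,0,0.5,0,0,0,50],[-0.24,0,0.5,0,0,0,50],[-0.24,0,0.5,0,0,0,50]]]'
python3 -m crank '[[[-0.24,0,0.5,0,0,0,50],[-0.24,0,0.5,0,0,0,50],[-0.24,0,0.5,0,0,0,50],[-0.24,0,0.5,0,0,0,50],[-0.24,0,0.5,0,0,0,50],[-0.24,0,0.5,0,0,0,50],[-0.24,0,0.5,0,0,0,50],[-0.24,0,0.5,0,0,0,50],[-0.24,0,0.5,0,0,0,50],[-0.06,0,0.2,0,0,0,50]]]'
python3 - <<'E'
from h import *
cams.snapshot("wrist")
o=status.get_obs();c=cams.calibration("wrist");cv2.imwrite("pics/w11.png",cams.snapshot("wrist")[:,:,::-1])
print(o['tcp_pos']);wristmeas("pics/w11.png",c)
E
```

```text
clock: 16.83
tcp_pos: [0.6062, -0.238, 0.1148]
tool_rot: [-1.57, 0.001, -0.0]
contact_force: [0.3, 0.3, -2.1]
grip_width: 0.0566
clock: 17.67
tcp_pos: [0.516, -0.0527, 0.1145]
tool_rot: [-1.57, 0.003, 0.0]
contact_force: [0.6, -0.4, -1.2]
grip_width: 0.0563
clock: 18.5
tcp_pos: [0.4263, 0.1355, 0.1147]
tool_rot: [-1.571, 0.003, 0.003]
contact_force: [0.5, -0.2, -0.6]
grip_width: 0.0564
[0.42692509 0.13592631 0.11486417]
leaf [258.4 284.5] [ 222  252   75   67 2533] [[0.4259, 0.0771], [0.4259, 0.074], [0.4259, 0.0708]] on dish [[0.4259, 0.0733], [0.4259, 0.0702], [0.4259, 0.067]]
white [370.8   7.2] [326   0  91  19] (0.5118, 0.2911) diam 0.0693
white [470. 168.] [425 123  87  91] (0.6145, 0.1598) diam 0.0819
white [271.6 175.7] [212 132 103  86] (0.4282, 0.1442) diam 0.0958
white [492.2 311.6] [456 298  56  42] (0.6584, 0.0046) diam 0.0831
white [391.  359.9] [369 332  56  52] (0.5771, -0.0453) diam 0.0931
```

View pics/w11.png

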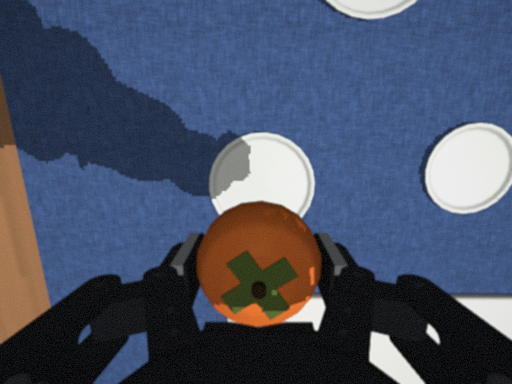

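The medium dish is at (262,180), 96 mm across and centred at (0.4282, 0.1442). The fruit is still upright, so I'll lower it.

```bash
python3 -m crank '[[[0.06,0,0.1,0,0,0,50],[0,0.1,0.11,0,0,0,50],[0,0.3,0,0,0,0,50],[0,0.45,0,0,0,0,50],[0,0.45,0,0,0,0,50],[0,0.45,0,0,0,0,50],[0,0.35,0,0,0,0,50],[0,0.2,0,0,0,0,50],[0,0.1,0,0,0,0,50],[0,0,0,0,0,0,50]]]'
python3 - <<'E'
from h import *
cams.snapshot("wrist")
o=status.get_obs();c=cams.calibration("wrist");cv2.imwrite("pics/w12.png",cams.snapshot("wrist")[:,:,::-1])
print(o['tcp_pos'],o['contact_force']);wristmeas("pics/w12.png",c)
E
```

```text
clock: 19.43
tcp_pos: [0.4314, 0.1416, 0.0189]
tool_rot: [-1.571, 0.002, -0.001]
contact_force: [0.3, 0.5, -0.4]
grip_width: 0.0567
[0.43192711 0.14189755 0.01960631] [-0.14344075 -0.36054746 -1.78853121]
leaf [258.4 284.3] [ 222  252   75   67 2546] [[0.4309, 0.1432], [0.4309, 0.1401], [0.4309, 0.1369]] on dish [[0.4309, 0.1395], [0.4309, 0.1363], [0.4309, 0.1332]]
white [252.1 192.2] [173 150 164  94] (0.4284, 0.1443) diam 0.0961
```

View pics/w12.png

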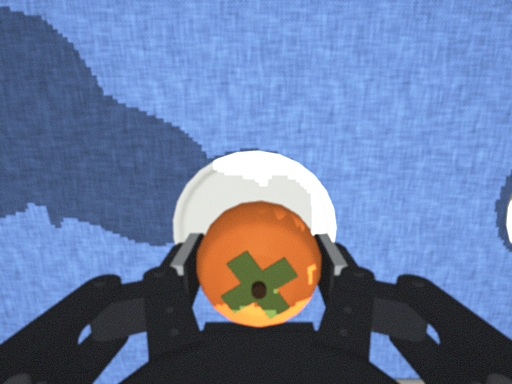

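```bash
python3 -m crank '[[[-0.06,0,0.06,0,0,0,50],[0,0.03,0,0,0,0,50],[0,0.06,0,0,0,0,50],[0,0.06,0,0,0,0,50],[0,0.04,0,0,0,0,50],[0,0.02,0,0,0,0,50],[0,0,0,0,0,0,50],[0,0,0,0,0,0,50],[0,0,0,0,0,0,50],[0,0,0,0,0,0,50]]]'
```

```text
clock: 20.37
tcp_pos: [0.4293, 0.1446, 0.0114]
tool_rot: [-1.571, -0.0, -0.0]
contact_force: [-0.1, 0.8, -1.5]
grip_width: 0.0564
```

```bash
python3 -m crank '[[[0,0.02,0,0,0,0,50],[0,0.01,0,0,0,0,50],[0,0,0,0,0,0,50],[0,0,0,0,0,0,50],[0,0,0,0,0,0,50],[0,0,0,0,0,0,50],[0,0,0,0,0,0,50],[0,0,0,0,0,0,50],[0,0,0,0,0,0,50],[0,0,0,0,0,0,50]]]'
```

```text
clock: 21.2
tcp_pos: [0.4293, 0.1446, 0.0101]
tool_rot: [-1.571, -0.0, -0.0]
contact_force: [0.2, 0.4, -0.3]
grip_width: 0.0561
```

```bash
python3 -m crank '[[[0,0.01,0,0,0,0,50],[0,0,0,0,0,0,50],[0,0.01,0,0,0,0,50],[0,0,0,0,0,0,50],[0,0,0,0,0,0,50],[0,0,0,0,0,0,50],[0,0,0,0,0,0,50],[0,0,0,0,0,0,50],[0,0,0,0,0,0,50],[0,0,0,0,0,0,50]]]'
```

```text
clock: 22.03
tcp_pos: [0.4293, 0.1446, 0.0101]
tool_rot: [-1.571, -0.001, -0.0]
contact_force: [-2.6, -0.9, 7.9]
grip_width: 0.0564
```

Resting on the dish (+8 N). Releasing and rising.

```bash
python3 -m crank '[[[0,0,0,0,0,0,57],[0,0,0,0,0,0,60],[0,0,0,0,0,0,65],[0,0,0,0,0,0,72],[0,0,0,0,0,0,80],[0,0,0,0,0,0,80],[0,0,0,0,0,0,80],[0,0,0,0,0,0,80],[0,0,0,0,0,0,80],[0,0,0,0,0,0,80]]]'
python3 -m crank '[[[0,-0.1,0,0,0,0,80],[0,-0.3,0,0,0,0,80],[0,-0.5,0,0,0,0,80],[0,-0.6,0,0,0,0,80],[0,-0.6,0,0,0,0,80],[0,-0.6,0,0,0,0,80],[0.1,-0.5,-0.4,0,0,0,80],[0.2,-0.4,-0.5,0,0,0,80],[0.3,-0.3,-0.6,0,0,0,80],[0.4,0,-0.6,0,0,0,80]]]'
python3 - <<'E'
from h import *
cams.snapshot("wrist")
o=status.get_obs();c=cams.calibration("wrist");cv2.imwrite("pics/w13.png",cams.snapshot("wrist")[:,:,::-1])
print(o['tcp_pos'],o['q'].round(3));wristmeas("pics/w13.png",c)
E
```

```text
clock: 22.87
tcp_pos: [0.4292, 0.1446, 0.0093]
tool_rot: [-1.571, 0.0, -0.0]
contact_force: [-1.1, -0.6, -0.6]
grip_width: 0.0801
clock: 23.7
tcp_pos: [0.4707, 0.0602, 0.1688]
tool_rot: [-1.57, -0.005, 0.001]
contact_force: [1.3, 0.9, 0.1]
grip_width: 0.0801
[0.47371584 0.05623636 0.16769402] [ 0.12   0.229 -0.181  1.154 -0.004  1.695]
leaf [205.2  91.4] [189  74  34  36 700] [[0.4299, 0.1448], [0.4291, 0.1452], [0.4282, 0.1457]] on dish [[0.4289, 0.1453], [0.4281, 0.1458], [0.4272, 0.1462]]
white [399.2  77.7] [359  34  82  88] (0.6145, 0.16) diam 0.0817
white [221.7  84.8] [165  45  96  93] (0.4284, 0.1445) diam 0.0959
white [304.6 257.2] [186 204 270 131] (0.5441, -0.0523) diam 0.3418
white [413.7 365.6] [398 345  31  39] (0.6796, -0.1923) diam 0.0679
```

View pics/w13.png

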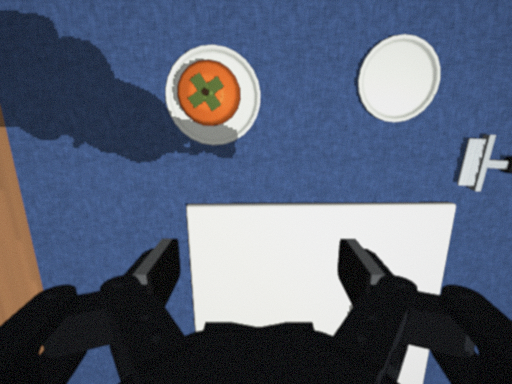

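The medium is in place, with leaf centre (0.428, 0.146) against dish centre (0.428, 0.1445). Next is the small.

```bash
python3 -m crank '[[[0.3,0,-0.3,0,0,0,80],[0.4,0,-0.4,0,0,0,80],[0.4,0,-0.4,0,0,0,80],[0.4,0,-0.4,0,0,0,80],[0.4,0,-0.4,0,0,0,80],[0.4,0,-0.4,0,0,0,80],[0.4,0,-0.4,0,0,0,80],[0.4,0,-0.4,0,0,0,80],[0.3,0,-0.4,0,0,0,80],[0.2,0,-0.2,0,0,0,80]]]'
python3 - <<'E'
from h import *
cams.snapshot("wrist")
o=status.get_obs();c=cams.calibration("wrist");cv2.imwrite("pics/w14.png",cams.snapshot("wrist")[:,:,::-1])
print(o['tcp_pos'],o['q'].round(3));wristmeas("pics/w14.png",c)
E
```

```text
clock: 24.63
tcp_pos: [0.6138, -0.0886, 0.1647]
tool_rot: [-1.571, 0.001, -0.001]
contact_force: [0.3, -0.4, 0.3]
grip_width: 0.0799
[ 0.61483458 -0.08949347  0.16455946] [-1.440e-01  5.150e-01  2.340e-01  1.290e+00 -1.000e-03  1.429e+00]
leaf [262.5 216.3] [250 204  26  26 332] [[0.6176, -0.1091], [0.6177, -0.1109], [0.6177, -0.1126]] on dish [[0.6177, -0.1112], [0.6178, -0.113], [0.6178, -0.1147]]
white [217.3 190.3] [ 44  61 297 274] (0.5679, -0.1238) diam 0.3974
white [102.  365.9] [ 87 346  33  38] (0.4096, -0.3317) diam 0.066
```

View pics/w14.png

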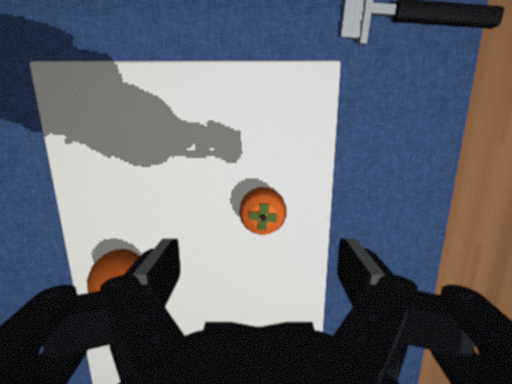

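The small squat is at (263,211), giving (0.6178, −0.1125). That matches the earlier view.

```bash
python3 -m crank '[[[0.08,0,-0.28,0,0,0,78],[0,0.2,-0.28,0,0,0,78],[0,0.4,0,0,0,0,78],[0,0.6,0,0,0,0,78],[0,0.6,0,0,0,0,78],[0,0.6,0,0,0,0,78],[0,0.4,0,0,0,0,78],[0,0.2,0,0,0,0,78],[0,0.1,0,0,0,0,78],[0,0,0,0,0,0,78]]]'
python3 - <<'E'
from h import *
cams.snapshot("wrist")
o=status.get_obs();c=cams.calibration("wrist");cv2.imwrite("pics/w15.png",cams.snapshot("wrist")[:,:,::-1])
print(o['tcp_pos']);wristmeas("pics/w15.png",c)
E
```

```text
clock: 25.57
tcp_pos: [0.6157, -0.1099, 0.0406]
tool_rot: [-1.571, 0.001, -0.0]
contact_force: [-0.6, 0.9, -0.7]
grip_width: 0.078
[ 0.61654287 -0.10997717  0.04171177]
leaf [262.8 257.1] [ 238  234   51   47 1046] [[0.6176, -0.1077], [0.6177, -0.1103], [0.6178, -0.1129]] on dish [[0.6177, -0.1108], [0.6178, -0.1134], [0.6179, -0.1159]]
white [225.6 139. ] [  0   0 402 334] (0.5685, -0.0767) diam 0.3151
white [ 99.2 367.4] [ 70 344  53  40] (0.4866, -0.2251) diam 0.0531
```

View pics/w15.png

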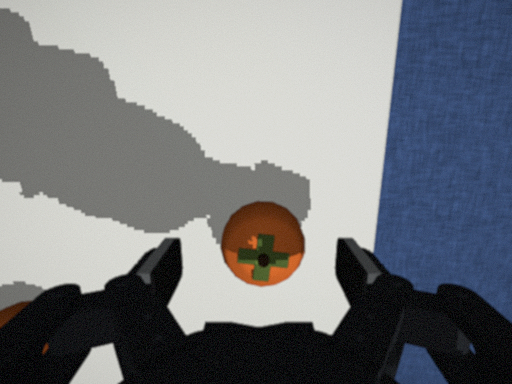

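```bash
python3 -m crank '[[[0.05,0,-0.07,0,0,0,78],[0,0.15,0,0,0,0,78],[0,0.25,0,0,0,0,78],[0,0.2,0,0,0,0,78],[0,0.11,0,0,0,0,78],[0,0,0,0,0,0,78],[0,0,0,0,0,0,78],[0,0,0,0,0,0,78],[0,0,0,0,0,0,78],[0,0,0,0,0,0,78]]]' 30
python3 -m crank '[[[0,0,0,0,0,0,65],[0,0,0,0,0,0,52],[0,0,0,0,0,0,42],[0,0,0,0,0,0,42],[0,0,0,0,0,0,42],[0,0,0,0,0,0,42],[0,0,0,0,0,0,42],[0,0,0,0,0,0,42],[0,0,0,0,0,0,42],[0,0,0,0,0,0,42]]]' 30
python3 - <<'E'
from h import *
o=status.get_obs();c=cams.calibration("wrist");cv2.imwrite("pics/w16.png",cams.snapshot("wrist")[:,:,::-1])
print(o['tcp_pos']);wristmeas("pics/w16.png",c)
cv2.imwrite("pics/s16.png",cv2.resize(cams.snapshot("scene")[110:230,130:280,::-1],None,fx=4,fy=4))
E
```

```text
clock: 26.5
tcp_pos: [0.6188, -0.1127, 0.0134]
tool_rot: [-1.571, -0.001, -0.0]
contact_force: [-0.2, -0.2, 0.5]
grip_width: 0.078
clock: 27.33
tcp_pos: [0.6187, -0.1127, 0.0134]
tool_rot: [-1.571, -0.001, -0.0]
contact_force: [-0.4, -0.6, 5.5]
grip_width: 0.0471
[ 0.61870248 -0.11271126  0.01337218]
leaf [258.3 282.3] [ 227  255   63   56 1555] [[0.6176, -0.1066], [0.6176, -0.1097], [0.6176, -0.1128]] on dish [[0.6176, -0.1103], [0.6176, -0.1134], [0.6176, -0.1165]]
white [264.6  92.8] [  0   0 425 281] (0.5968, -0.0622) diam 0.2383
white [ 55.6 266.6] [  0 216 173 111] (0.5134, -0.1389) diam 0.1123
white [258.5 311.2] [203 283 112  44] (0.6176, -0.1592) diam 0.0685
white [133.6 358.8] [102 330  53  54] (0.5332, -0.1936) diam 0.0562
```

View pics/w16.png

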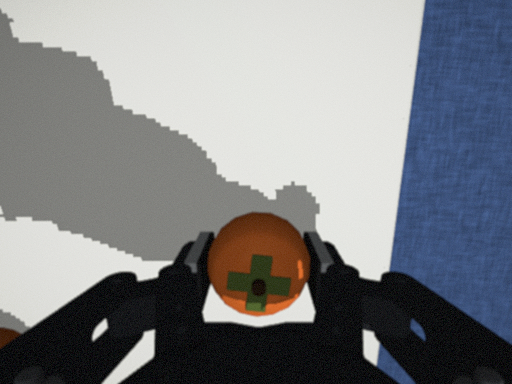

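View pics/s16.png

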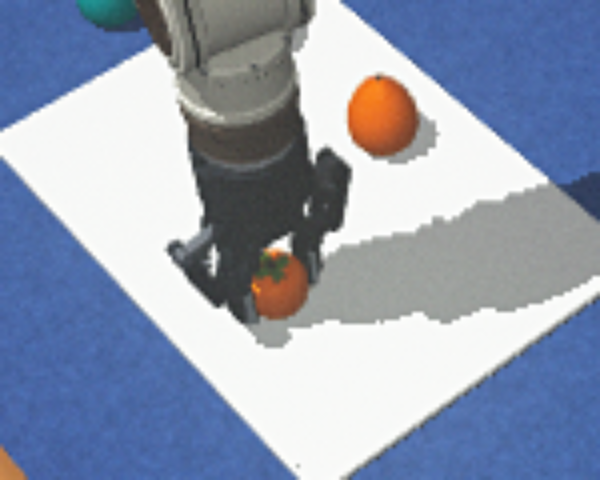

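The small is held at 47.1 mm and upright. I'll lift and carry it to the small dish, TCP target (0.6153, 0.160).

```bash
python3 -m crank '[[[0,-0.1,0,0,0,0,42],[0,-0.3,0,0,0,0,42],[0,-0.4,0,0,0,0,42],[0,-0.5,0,0,0,0,42],[0,-0.5,0,0,0,0,42],[0,-0.4,0,0,0,0,42],[0,-0.2,0,0,0,0,42],[0,-0.1,0.1,0,0,0,42],[0,0,0.3,0,0,0,42],[0,0,0.4,0,0,0,42]]]'
python3 -m crank '[[[0,0,0.5,0,0,0,42],[0,0,0.6,0,0,0,42],[-0.03,0,0.7,0,0,0,42],[-0.03,0,0.7,0,0,0,42],[-0.03,0,0.7,0,0,0,42],[0,0,0.7,0,0,0,42],[0,0,0.7,0,0,0,42],[0,0,0.6,0,0,0,42],[0,0,0.4,0,0,0,42],[0,0,0.2,0,0,0,42]]]'
python3 - <<'E'
from h import *
cams.snapshot("wrist")
o=status.get_obs();c=cams.calibration("wrist");cv2.imwrite("pics/w17.png",cams.snapshot("wrist")[:,:,::-1])
print(o['tcp_pos']);wristmeas("pics/w17.png",c)
E
```

```text
clock: 28.27
tcp_pos: [0.6178, -0.0806, 0.1121]
tool_rot: [-1.571, 0.001, -0.002]
contact_force: [-0.2, 0.2, -1.4]
grip_width: 0.0465
clock: 29.1
tcp_pos: [0.6135, 0.1543, 0.1115]
tool_rot: [-1.571, 0.002, 0.003]
contact_force: [0.2, -1.0, -0.2]
grip_width: 0.0468
[0.61379002 0.15453583 0.11169518]
leaf [ 16.5 221.1] [  0 203  35  37 777] [[0.437, 0.1491], [0.4325, 0.1473], [0.428, 0.1455]] on dish [[0.4316, 0.1469], [0.4271, 0.1451], [0.4226, 0.1433]]
leaf [258.5 282.4] [ 228  255   63   56 1577] [[0.6129, 0.0996], [0.6129, 0.0965], [0.6129, 0.0934]] on dish [[0.6129, 0.0958], [0.6129, 0.0927], [0.6129, 0.0896]]
white [128.6  18.3] [ 63   0 128  44] (0.5119, 0.3079) diam 0.0969
white [264.7 185.3] [216 144  90  78] (0.614, 0.16) diam 0.0818
white [ 73.8 203. ] [  3 156 106  99] (0.428, 0.1442) diam 0.0959
white [258.4 319. ] [204 314 110  13] (0.6131, 0.024) diam 0.1113
white [133.6 358.7] [102 330  53  54] (0.4736, -0.0236) diam 0.0939
```

View pics/w17.png

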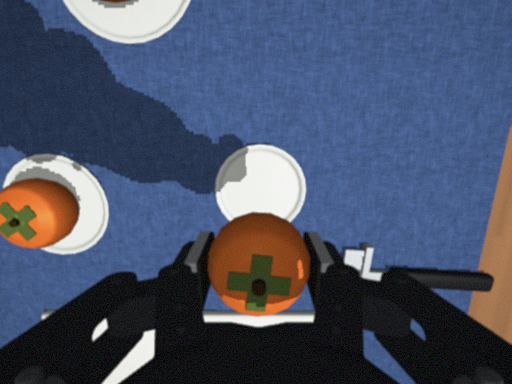

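The small dish is at (261,186), measuring 82 mm and centred at (0.614, 0.160). The peeler blade at (357,262) stays clear, so I'll lower.

```bash
python3 -m crank '[[[0.03,0,0.14,0,0,0,42],[0,0.1,0,0,0,0,42],[0,0.3,0,0,0,0,42],[0,0.45,0,0,0,0,42],[0,0.45,0,0,0,0,42],[0,0.45,0,0,0,0,42],[0,0.35,0,0,0,0,42],[0,0.2,0,0,0,0,42],[0,0.08,0,0,0,0,42],[0,0,0,0,0,0,42]]]'
python3 - <<'E'
from h import *
cams.snapshot("wrist")
o=status.get_obs();c=cams.calibration("wrist");cv2.imwrite("pics/w18.png",cams.snapshot("wrist")[:,:,::-1])
print(o['tcp_pos'],o['contact_force']);wristmeas("pics/w18.png",c)
cv2.imwrite("pics/s18.png",cv2.resize(cams.snapshot("scene")[180:300,190:340,::-1],None,fx=4,fy=4))
E
```

```text
clock: 30.03
tcp_pos: [0.6157, 0.1559, 0.0169]
tool_rot: [-1.571, 0.002, -0.001]
contact_force: [-1.2, -0.2, -0.5]
grip_width: 0.0467
[0.61635123 0.15633345 0.01787216] [ 0.48372779 -0.02017149 -0.71183943]
leaf [258.3 282.4] [ 227  255   63   56 1596] [[0.6153, 0.1596], [0.6153, 0.1565], [0.6153, 0.1534]] on dish [[0.6153, 0.1559], [0.6153, 0.1528], [0.6153, 0.1497]]
white [255.6 199.2] [186 161 142  81] (0.6142, 0.16) diam 0.082
white [ 10.  267.6] [  0 216  26 100] (0.4601, 0.1368) diam 0.0679
```

View pics/w18.png

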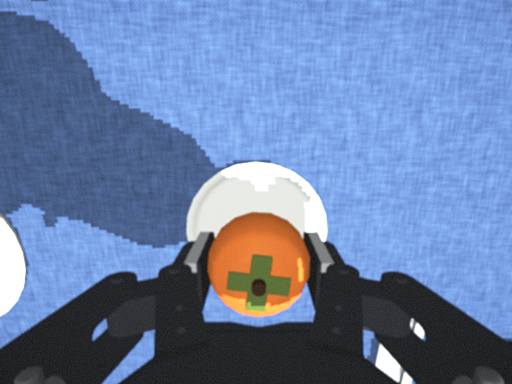

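View pics/s18.png

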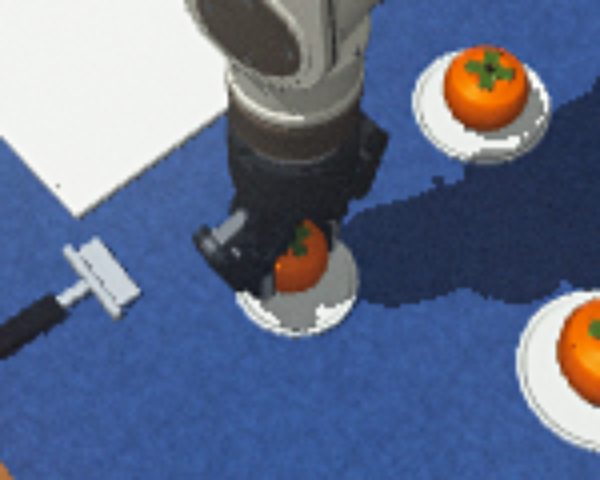

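```bash
python3 -m crank '[[[-0.03,0,0.09,0,0,0,42],[0,0.03,0,0,0,0,42],[0,0.06,0,0,0,0,42],[0,0.06,0,0,0,0,42],[0,0.04,0,0,0,0,42],[0,0.02,0,0,0,0,42],[0,0,0,0,0,0,42],[0,0,0,0,0,0,42],[0,0,0,0,0,0,42],[0,0,0,0,0,0,42]]]'
```

```text
clock: 31.02
tcp_pos: [0.615, 0.1605, 0.0094]
tool_rot: [-1.571, -0.0, -0.0]
contact_force: [-0.3, 0.1, -1.0]
grip_width: 0.0466
```

```bash
python3 -m crank '[[[0,0.01,0,0,0,0,42],[0,0.01,0,0,0,0,42],[0,0,0,0,0,0,42],[0,0,0,0,0,0,42],[0,0,0,0,0,0,42],[0,0,0,0,0,0,42],[0,0,0,0,0,0,42],[0,0,0,0,0,0,42],[0,0,0,0,0,0,42],[0,0,0,0,0,0,42]]]'
```

```text
clock: 31.85
tcp_pos: [0.6148, 0.1605, 0.0085]
tool_rot: [-1.571, 0.0, -0.0]
contact_force: [-0.1, 0.2, -0.9]
grip_width: 0.0466
```

```bash
python3 -m crank '[[[0,0.01,0,0,0,0,42],[0,0.01,0,0,0,0,42],[0,0,0,0,0,0,42],[0,0,0,0,0,0,42],[0,0,0,0,0,0,42],[0,0,0,0,0,0,42],[0,0,0,0,0,0,42],[0,0,0,0,0,0,42],[0,0,0,0,0,0,42],[0,0,0,0,0,0,42]]]'
```

```text
clock: 32.68
tcp_pos: [0.6149, 0.1605, 0.0077]
tool_rot: [-1.571, -0.0, -0.0]
contact_force: [0.4, 0.0, -0.3]
grip_width: 0.0469
```

```bash
python3 -m crank '[[[0,0.01,0,0,0,0,42],[0,0.01,0,0,0,0,42],[0,0,0,0,0,0,42],[0,0,0,0,0,0,42],[0,0,0,0,0,0,42],[0,0,0,0,0,0,42],[0,0,0,0,0,0,42],[0,0,0,0,0,0,42],[0,0,0,0,0,0,42],[0,0,0,0,0,0,42]]]'
```

```text
clock: 33.52
tcp_pos: [0.615, 0.1606, 0.0074]
tool_rot: [-1.571, -0.0, -0.0]
contact_force: [-1.8, -0.4, 4.7]
grip_width: 0.0466
```

The fruit is resting on the dish at the predicted height. Releasing.

```bash
python3 -m crank '[[[0,0,0,0,0,0,48],[0,0,0,0,0,0,52],[0,0,0,0,0,0,58],[0,0,0,0,0,0,64],[0,0,0,0,0,0,70],[0,0,0,0,0,0,70],[0,0,0,0,0,0,70],[0,0,0,0,0,0,70],[0,0,0,0,0,0,70],[0,0,0,0,0,0,70]]]'
python3 -m crank '[[[0,-0.1,0,0,0,0,70],[0,-0.3,0,0,0,0,70],[0,-0.5,0,0,0,0,70],[0,-0.6,0,0,0,0,70],[0,-0.6,0,0,0,0,70],[0,-0.6,0,0,0,0,70],[-0.1,-0.6,-0.4,0,0,0,70],[-0.2,-0.6,-0.6,0,0,0,70],[-0.3,-0.4,-0.7,0,0,0,70],[-0.4,-0.2,-0.7,0,0,0,70]]]'
python3 - <<'E'
from h import *
cams.snapshot("wrist")
o=status.get_obs();c=cams.calibration("wrist");cv2.imwrite("pics/w19.png",cams.snapshot("wrist")[:,:,::-1])
print(o['tcp_pos']);wristmeas("pics/w19.png",c)
cv2.imwrite("pics/s19.png",cams.snapshot("scene")[:,:,::-1])
cv2.imwrite("pics/t19.png",cams.snapshot("top")[:,:,::-1])
E
```

```text
clock: 34.35
tcp_pos: [0.6149, 0.1605, 0.0069]
tool_rot: [-1.571, -0.0, -0.0]
contact_force: [-0.3, 0.1, 0.2]
grip_width: 0.0699
clock: 35.18
tcp_pos: [0.5767, 0.0642, 0.1912]
tool_rot: [-1.57, -0.007, 0.001]
contact_force: [1.3, -0.0, 0.2]
grip_width: 0.07
[0.57329973 0.05887261 0.1921274 ]
leaf [301.2  79.4] [288  65  27  29 376] [[0.6119, 0.1593], [0.6126, 0.1599], [0.6134, 0.1605]] on dish [[0.6128, 0.16], [0.6135, 0.1607], [0.6142, 0.1613]]
leaf [104.7  97.3] [ 90  81  30  33 534] [[0.4332, 0.1448], [0.4307, 0.1452], [0.4282, 0.1455]] on dish [[0.4302, 0.1453], [0.4277, 0.1456], [0.4252, 0.146]]
white [297.8  87. ] [259  44  76  81] (0.6143, 0.16) diam 0.0819
white [141.1  73.6] [108  53  62  55] (0.4453, 0.1643) diam 0.0784
white [376.6 161.6] [360 136  44  53] (0.7119, 0.0758) diam 0.0621
white [242.2 255.5] [108 200 252 133] (0.5431, -0.0437) diam 0.3338
```

View pics/w19.png

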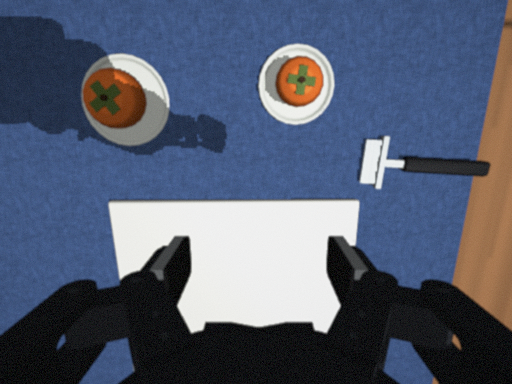

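View pics/s19.png

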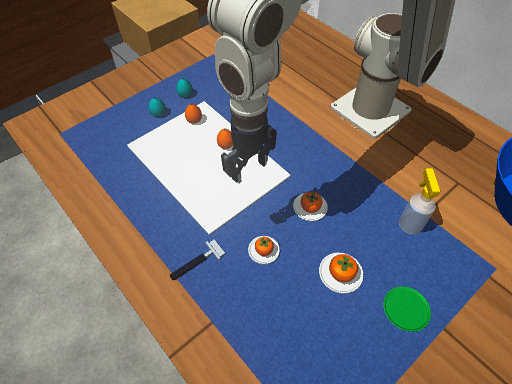

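View pics/t19.png

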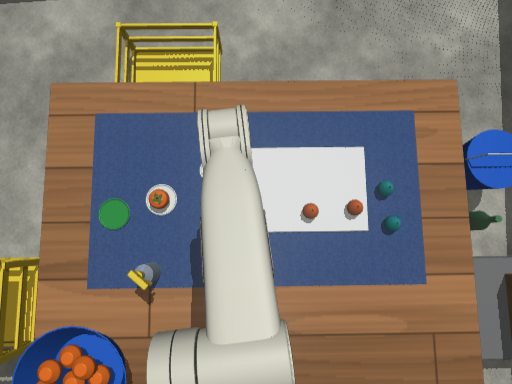

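All three squat persimmons stand centred on their matching dishes. In the top view the pointed ones are still at (311,211) and (355,207), and the sprayer and peeler have not moved. I'll let the arm settle and hand in.

```bash
python3 -m crank '[[[0,0,0,0,0,0,70],[0,0,0,0,0,0,70],[0,0,0,0,0,0,70],[0,0,0,0,0,0,70],[0,0,0,0,0,0,70],[0,0,0,0,0,0,70],[0,0,0,0,0,0,70],[0,0,0,0,0,0,70],[0,0,0,0,0,0,70],[0,0,0,0,0,0,70]]]'
python3 -c "
from bench import workorder;print(workorder.job_done())"
```

```text
clock: 36.22
tcp_pos: [0.5749, 0.0645, 0.1869]
tool_rot: [-1.571, 0.0, -0.0]
contact_force: [0.7, 0.7, -0.5]
grip_width: 0.0697
the job is handed in; nothing more can be done
None
```

I set the three squat persimmons on their matching dishes in the order asked: large, then medium, then small. The job was handed in at 36 s of the 83 s allowed. Each was lowered until the wrist felt contact (4–8 N) before I opened the fingers.

**Placement:** the last wrist views put each fruit about 1.3–2.5 mm from its dish centre:

| Fruit | Leaf centre (m) | Dish centre (m) |
|---|---|---|
| Large | (0.510, 0.335) | (0.5116, 0.333) |
| Medium | (0.428, 0.146) | (0.4284, 0.1445) |
| Small | (0.614, 0.161) | (0.6143, 0.160) |

**Left alone:** the pointed persimmons, sprayer and peeler look unmoved in the final pictures. In the final top view the arm hid the medium and small dishes, so those two rest on the wrist and scene views.

**Disagreement:** the fixed scene camera read positions about 2–4 mm different in y from the other two cameras. I went by the wrist and top views, which agreed with each other.

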